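# Unlock a glass jar from its holder and hold it up at a slant

## Robot

A 6-joint arm with a two-finger parallel gripper is mounted at the origin on a cart in front of the work surface, level with it; the furniture and walls round the work are solid. World frame = base frame: x ahead of the robot, y to its left, z up, the work surface at z = 0. Lengths are in m, angles in degrees, forces in N, time in s.
With the tool pointing down it reaches from about 0.25 to 0.725 m from the base axis. Payload 9.7 kg.
Tool frame: the origin (TCP) lies at the very end of the fingers, on their centre line; the grasp point (between the pads) lies 19 mm behind it; y points along the fingers, x is the direction in which the jaws open and shut, and the axes are right-handed (so a half turn about y gives the same grasp; the last joint's range is limited). The gripper opens to 85 mm and grips with 20 to 120 N. Pads are 22 mm wide; open, the fingers measure 114 mm over their backs; the gripper's body (76 mm by 85 mm) begins 54 mm behind the grasp point. The pads swing forward as they close: fully open they stand 13 mm farther back than shut.
Start: joints at [74.943, 4.979, 10.078, 95.1, 0, 90], TCP at [0.143, 0.531, 0.199] pointing down, gripper open.
Joint ranges: [-179.16, 179.16], [-48.56, 103.87], [-65.8, 70.77], [-126.05, 130.52], [-82.76, 87.17], [-180, 180]. Speed limits (degrees/s): [127.2, 127.2, 147.25, 180, 180, 180].

## Interface

Orientations are given as [roll, pitch, yaw] about the fixed x, y, z axes, in that order (R = Rz(yaw) Ry(pitch) Rx(roll)).
In Python, from workcell import bot gives the robot as it stands.
- The arm moves only by the shell command python3 -m jog 'ROWS' [FORCE]. ROWS is JSON, a list of rows, each a list of 7 numbers: the closure, from 0 (fully open) to 1 (shut), then the shift along the world's x, y, z in units of 25 mm (1.0 is 25 mm), then the turn, a rotation vector about the world's x, y, z in units of 5 degrees (1.0 is 5 degrees). A call has 1 to 5 rows; each row is the pose to reach, as a shift and turn from the pose commanded when the call began; what a row does not reach only later rows make up. A row lasts 1/10 s, in which the tool goes at most 50 mm and 8.59 degrees, less where a joint would pass 70% of its speed; a pose out of reach is approached as far as the arm can. A call with a gripper value outside its range is refused whole. The fingers move at their own pace and stop on an object; FORCE is the grip in N (left out, the last holds). Time passes only in rows, so rows that repeat a pose let the fingers close. It gives the time, the measured TCP pose, the force and the opening at its end, in the units of the state.
- bot.get_obs(): the state, without advancing time (a new reading comes with each control period).
- bot.camera(name): name is "side" or "top" or "wrist"; returns (picture, depth): 420x560x3 uint8, red, green, blue; 420x560 float32, m along the optical axis (not along the pixel's ray), 0 where there is no reading.
- bot.camera_model(name): a dict with "fx", "fy", "cx", "cy" (pixels), "rvec" (rotation vector, rad) and "tvec" (3), from world to camera coordinates, as OpenCV has them; the wrist camera has in their place "tool_from_camera" (4x4, takes a point from camera to tool coordinates, whose origin is the TCP and whose axes are the tool frame's). Camera axes: x right, y down, z forward; pixel columns grow to the right and rows downward; lengths in m; the calibration is good to about 2 mm. A picture is of the moment at which its call begins: read the wrist's pose just before it. camera_model takes no time and is no camera call.
- bot.job_done(): hands the job in, once; it reports no verdict.
Trained networks look in the newest picture that a camera, given by its name, has taken for a name from the list of things; names that differ only in an ending like _2 or _b are one class to them, and where a whole thing is asked for, a point or a joint stands for the part that bears it (a point fixed in the world has none). Each returns a list of dicts, best first, with "conf" (0 to 1); they miss things now and then, are a little off and sometimes report something else, mostly with a low value. They report only what shows in the picture. A call takes as long as a camera call. They do not tell look-alikes from the thing itself.
- bot.regions_of(camera, label): "pixels" (420x560 bool, what is visible of it) and "point" ([row, column] in pixels, amid what is visible of it).
The state is a dict: "time": time; "q": joint angles; "qd": joint speeds; "joint_efforts": joint torques, N m; "ee_pos": TCP position; "tcp_rot": TCP orientation; "wrist_force": force on the tool from outside, world axes, zero at the start; "torque": the same for the moment, N m; "opening": finger opening in m.
Only numpy, scipy, OpenCV 4.12 (cv2) and the standard library are available. Lean on these libraries where they do the work, as an engineer would, in place of code of your own. Each camera call takes 0.05 s, during which the arm holds its last target. There are 200 camera calls.

## Task

The glass jar is locked in its holder by a steel keeper over its rim: turn the black knob clockwise as far as it goes so that the keeper slides back, then draw the jar straight up out of the blue socket. Tip it, mouth still upward, to lean about 45 degrees in any direction so that its glass base can be checked for cracks, and finish while holding it still like that, with all of it at least 15 cm above the worktop. Leave the keeper drawn back and the bottles and cup round the holder undisturbed.

Things in the scene. Friction and masses are not known exactly. Their poses are not given: they have to be found in the camera images.
- holder: jar holder, fixed to the worktop: light metal foot plate 80 mm (x) by 226 mm (y) by 8 mm high; white gear housing 64 x 80 mm, top 103 mm above the worktop, centred at y = -65 mm, with the knob on top; blue round socket at y = +65 mm. Origin under the middle of the plate on the worktop, x across the holder, y from the knob towards the socket, z up. Its place and its yaw (within about 0.5 rad) vary
- seat (a point): centre of the socket's inner floor, where the jar's underside rests, 10 mm above the worktop; socket bore 41 mm, outside diameter 52 mm, rim 24 mm above this floor (34 mm above the worktop)
- jar: clear glass jar, open at the top, 38 mm outside diameter at the rim (about 36 mm over the body), 78 mm high, about 90 g, hollow; stands upright in the socket with its rim 88 mm above the worktop. Origin at the centre of its underside, z up along its axis towards the mouth. It can be gripped across its outside between the socket's rim and its own rim (34 to 88 mm above the worktop), best with the fingers closing along the holder's x, so that they clear the keeper
- keeper (a joint): travel of the keeper, m: 0 = pushed out over the jar's rim, 0.0325 = fully drawn back into the housing (towards the holder's -y); a flat steel bar 26 mm wide and 6 mm thick, its underside 2.5 mm above the jar's rim; it is off the rim at 0.012. The knob drives it by gears (25 mm per radian), it cannot be pushed by itself and stays where it is left
- keeper_tip (a point): middle of the keeper's orange end; 7 mm short of the jar's axis at travel 0, 39 mm from it when fully drawn back; 93.5 mm above the worktop
- knob (a joint): angle of the knob, rad: starts between 0 and 0.2, grows clockwise seen from above, stop at 1.3 (fully drawn back); light friction, under 0.1 N m, no spring
- knob_grip (a point): on the knob's axis at the height to grip it, 140 mm above the worktop. The knob is black: disc of 38 mm diameter on a dark steel ring, from it rises a bar grip 36 mm long, 14 mm thick and 32 mm high (117 to 147 mm above the worktop). x of this frame lies along the bar, y across it (the fingers close along y), z up; it turns with the knob. At knob angle 0 the bar lies along the holder's y; free space round the bar above 117 mm
- black_bottle: bystander: black reagent bottle, 32 mm diameter, 64 mm high, behind the holder; origin at the centre of its underside
- mixing_cup: bystander: clear empty cup, 58 mm diameter, 62 mm high, behind the holder; origin at the centre of its underside
- dropper: bystander: orange-red bottle with a white nozzle, 33 mm diameter, 73 mm high, in front of the holder; origin at the centre of its underside
There are look-alikes about, which are no part of the job. Of the things that look like the holder, the larger one is meant. What is shaped like the jar but purple is not meant.

How it is judged (in metres and radians):
On the way, in this order (a step that is already met when the one before it is completed fails the run):
1. the knob is turned until the keeper is drawn back (travel over 24 mm) while the jar still stands in its socket (value of joint keeper above 0.024 m and distance between jar and seat below 0.008 m and angle between jar's own z axis and vertical below 0.15 rad), for 0.2 s.
2. the jar is drawn straight up clear of the socket: underside more than 30 mm above its seat, less than 25 mm aside, upright within 17 degrees (z of jar in the frame of seat above 0.03 m and horizontal distance between jar and seat below 0.025 m and angle between jar's own z axis and vertical below 0.3 rad), for 0.02 s.
At the end, for the whole second after the job is handed in: held still by the fingers alone, off the holder: jar base (origin) over 14.5 cm above the worktop, axis 33 to 57 degrees from vertical, mouth up; keeper still drawn back over 24 mm; both bottles and the cup upright within 3 cm of their places (height (world z) of jar above 0.145 m and angle between jar's own z axis and vertical between 0.576 and 0.995 rad and contact force between the fingers and jar above 1 N and contact force between holder and jar below 0.1 N and linear speed of jar below 0.03 m/s and angular speed of jar below 0.2 rad/s and value of joint keeper above 0.024 m and distance of each of black_bottle, mixing_cup, dropper from where it was at the start of the episode below 0.03 m and angle between each of black_bottle, mixing_cup, dropper's own z axis and vertical below 0.2 rad); the arm keeps its last pose, push and grip.
It fails at once if a bystander (black bottle, cup or dropper bottle) is pushed more than 3 cm or tipped over (not (distance of black_bottle from where it was at the start of the episode below 0.03 m) or not (distance of mixing_cup from where it was at the start of the episode below 0.03 m) or not (distance of dropper from where it was at the start of the episode below 0.03 m) or angle between any of black_bottle, mixing_cup, dropper's own z axis and vertical above 0.5 rad).
It also fails if it takes over 48 s, if anything falls off the work surface, if the arm or the gripper's body presses on something with over 40 N, if the wrist force passes 120 N, or if a joint passes its speed limit or range.

## Working session

There is one attempt and no reset: what is moved stays moved. The work goes in short steps, Python scripts to look and compute and a shell command to move; the robot and the scene stay as the last step left them, time stands still between calls to the robot, and variables do not carry over. Pictures are saved under pics/ and viewed, about 8 in all and at most 12, crops included, and the job is handed in when it is done.

```bash
mkdir -p pics; ls; cat > h.py <<'E'
import numpy as np, cv2
from workcell import bot
from scipy.spatial.transform import Rotation as R
def cam(name):
    o=bot.get_obs(); p,d=bot.camera(name); m=bot.camera_model(name)
    if name=="wrist":
        T=np.eye(4);T[:3,:3]=R.from_euler('xyz',o['tcp_rot'],degrees=True).as_matrix();T[:3,3]=o['ee_pos']
        W=T@np.array(m['tool_from_camera'])
    else:
        T=np.eye(4);T[:3,:3]=cv2.Rodrigues(np.array(m['rvec'],float))[0];T[:3,3]=np.ravel(m['tvec']);W=np.linalg.inv(T)
    v,u=np.mgrid[:420,:560]
    P=np.stack([(u-m['cx'])/m['fx']*d,(v-m['cy'])/m['fy']*d,d],-1)@W[:3,:3].T+W[:3,3]
    P[d==0]=np.nan
    return p,d,P,W,m
def ray(W,m,r,c,z):
    q=W[:3,:3]@np.array([(c-m['cx'])/m['fx'],(r-m['cy'])/m['fy'],1]); return W[:3,3]+q*(z-W[2,3])/q[2]
def save(n,p): cv2.imwrite('pics/'+n+'.png',p[...,::-1])
E
python3 - <<'E'
from h import *
np.set_printoptions(precision=3,suppress=True)
print(bot.get_obs())
out=[]
for n in ("top","side"):
    p,d,P,W,m=cam(n); out.append(p); print(n,W[:3,3])
    for l in ("holder","jar","knob","keeper","black_bottle","mixing_cup","dropper"):
        for g in bot.regions_of(n,l):
            k=g['pixels']; print(l,round(g['conf'],2),np.round(g['point']),k.sum(),np.nanmedian(P[k],0),np.nanpercentile(P[k],98,axis=0))
save('top',out[0]);save('side',out[1])
E
```

```text
pics
{'time': 0.0, 'q': array([74.943,  5.009, 10.034, 95.1  , -0.001, 89.998]), 'qd': array([ 0.077,  0.004, -0.022, -0.099,  0.023, -0.048]), 'joint_efforts': array([  0.002, -52.04 ,  46.48 ,   0.017,   0.   ,  -0.   ]), 'ee_pos': array([0.143, 0.531, 0.198]), 'tcp_rot': array([-90.001,   0.075,  74.945]), 'wrist_force': array([-0.429,  0.293, -0.92 ]), 'torque': array([0.014, 0.043, 0.027]), 'opening': 0.08539931902745564}
top [ 0.493 -0.301  0.961]
holder 0.82 [156. 353.] 1946 [ 0.703 -0.466  0.032] [ 0.742 -0.377  0.112]
holder 0.78 [226. 266.] 2964 [ 0.528 -0.254  0.094] [ 0.568 -0.137  0.146]
jar 0.76 [274. 205.] 289 [ 0.419 -0.121  0.044] [ 0.438 -0.109  0.078]
jar 0.54 [228. 227.] 174 [ 0.527 -0.17   0.039] [ 0.543 -0.163  0.09 ]
knob 0.69 [223. 288.] 207 [ 0.534 -0.309  0.144] [ 0.552 -0.295  0.149]
knob 0.68 [151. 377.] 144 [ 0.703 -0.506  0.104] [ 0.719 -0.494  0.116]
keeper 0.97 [226. 251.] 388 [ 0.53  -0.231  0.096] [ 0.544 -0.194  0.099]
keeper 0.62 [152. 347.] 234 [ 0.711 -0.445  0.074] [ 0.722 -0.415  0.077]
black_bottle 0.72 [178. 245.] 156 [ 0.646 -0.211  0.062] [
[... 322 characters left out ...]
034] [ 0.558 -0.134  0.142]
jar 0.84 [269. 272.] 615 [ 0.519 -0.17   0.067] [ 0.545 -0.16   0.088]
jar 0.78 [310. 307.] 846 [ 0.414 -0.116  0.054] [ 0.433 -0.108  0.078]
knob 0.73 [202. 308.] 323 [ 0.527 -0.299  0.128] [ 0.541 -0.289  0.148]
knob 0.5 [159. 291.] 116 [ 0.698 -0.501  0.099] [ 0.746 -0.492  0.114]
keeper 0.64 [236. 287.] 406 [ 0.525 -0.224  0.096] [ 0.543 -0.189  0.098]
black_bottle 0.72 [247. 301.] 4096 [ 0.514 -0.266  0.034] [ 0.556 -0.134  0.142]
black_bottle 0.69 [245. 234.] 388 [ 0.639 -0.198  0.04 ] [ 0.656 -0.19   0.065]
mixing_cup 0.61 [219. 253.] 625 [ 0.656 -0.286  0.042] [ 0.688 -0.266  0.062]
dropper 0.73 [273. 346.] 460 [ 0.409 -0.259  0.036] [ 0.427 -0.252  0.071]
```

```bash
python3 - <<'E'
from h import *
np.set_printoptions(precision=4,suppress=True)
p,d,P,W,m=cam("top")
X,Y,Z=P[...,0],P[...,1],P[...,2]
near=(abs(X-.53)<.09)&(abs(Y+.25)<.16)
def rect(k,n):
    r=cv2.minAreaRect(P[k][:,:2].astype(np.float32)*1000); print(n,k.sum(),r,P[k].mean(0))
rect(near&(Z>.14)&(Z<.155),'bar')
rect(near&(abs(Z-.103)<.004)&(Y<-.2),'housing')
rect(near&(abs(Z-.0965)<.0045)&(Y>-.27)&(Y<-.17),'keeper')
rect(near&(abs(Z-.034)<.005)&(abs(X-.528)<.04)&(Y>-.23)&(Y<-.13),'socket')
k=near&(abs(Z-.008)<.004); rect(k,'plate')
for g in bot.regions_of("top","jar"):
    q=P[g['pixels']]; print(g['conf'],np.nanmin(q,0),np.nanmax(q,0),p[g['pixels']].mean(0))
s=cv2.imread('pics/side.png'); t=cv2.imread('pics/top.png')
cv2.imwrite('pics/crop.png',np.hstack([cv2.resize(t[120:320,170:410],None,fx=1.65,fy=1.65),cv2.resize(s[140:340,200:400],None,fx=1.65,fy=1.65)]))
E
```

```text
bar 116 ((536.2950439453125, -308.5167236328125), (35.51880645751953, 13.987174987792969), 85.78164672851562) [ 0.5362 -0.3088  0.146 ]
housing 499 ((534.2313232421875, -285.12005615234375), (63.548095703125, 127.14645385742188), 4.773929119110107) [ 0.536  -0.3064  0.1027]
keeper 439 ((536.3095703125, -229.45867919921875), (52.678855895996094, 77.5163345336914), 1.230405569076538) [ 0.5305 -0.2302  0.0961]
socket 79 ((525.5565795898438, -182.6727294921875), (42.48560333251953, 50.24639129638672), 76.95901489257812) [ 0.5207 -0.18    0.0331]
plate 1282 ((530.1681518554688, -256.3883056640625), (292.337158203125, 167.66976928710938), 89.84030151367188) [ 0.5251 -0.2145  0.0075]
0.73 [ 0.3964 -0.1456  0.0002] [ 0.4397 -0.103   0.0799] [119.9642  72.3728 146.7276]
0.53 [ 0.5093 -0.1922  0.0095] [ 0.5482 -0.161   0.0974] [161.095 176.37  206.13 ]
```

View pics/crop.png

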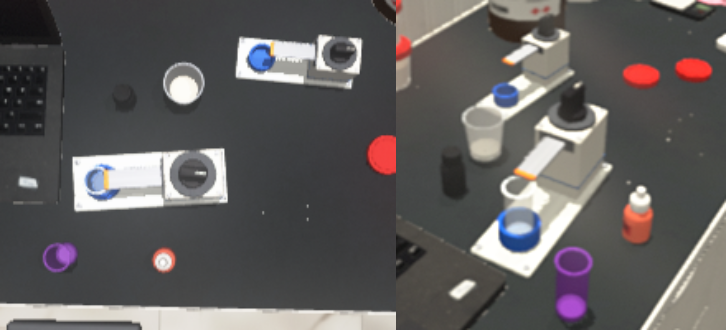

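```bash
python3 - <<'E'
from h import *
p,d,P,W,m=cam("top"); p2,d2,P2,W2,m2=cam("side")
Q=np.vstack([P.reshape(-1,3),P2.reshape(-1,3)]);Q=Q[~np.isnan(Q[:,0])]
print('max z (cm) grid rows y 0.6..-0.5, cols x .1...8')
for y in np.arange(.6,-.55,-.1):
    print(round(y,1),[int(100*np.nanmax(Q[k][:,2])) if (k:=(abs(Q[:,0]-x)<.05)&(abs(Q[:,1]-y)<.05)).any() else None for x in np.arange(.15,.85,.1)])
save('full',np.hstack([cv2.resize(p,(400,300)),cv2.resize(p2,(400,300))]))
E
```

```text
max z (cm) grid rows y 0.6..-0.5, cols x .1...8
0.6 [-89, -90, None, None, None, None, None]
0.5 [-89, None, None, None, None, None, None]
0.4 [-89, -90, 0, 5, 7, 7, None]
0.3 [-90, None, 0, 7, 8, 16, 16]
0.2 [0, -89, 0, 7, 7, 16, 25]
0.1 [1, -90, 0, 2, 2, 2, 25]
0.0 [20, -90, 0, 2, 2, 2, 25]
-0.1 [1, -90, 7, 8, 2, 2, 25]
-0.2 [0, -90, 0, 3, 10, 6, 0]
-0.3 [-89, -90, 4, 10, 14, 6, 0]
-0.4 [-89, -90, 0, 0, 1, 7, 7]
-0.5 [-89, -90, 0, 0, 0, 11, 11]
```

View pics/full.png

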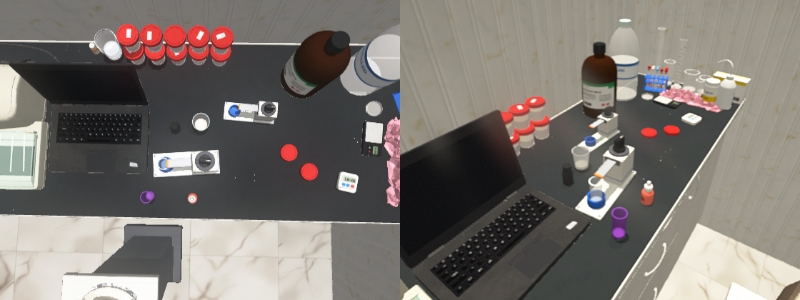

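```bash
python3 -m jog '[[0,0.8,-1.7,0.4,0,0,-0.8],[0,1.6,-3.4,0.8,0,0,-1.6],[0,2.4,-5.1,1.2,0,0,-2.4],[0,3.2,-6.8,1.6,0,0,-3.2],[0,4,-8.5,2,0,0,-4]]' 40
python3 -m jog '[[0,0.8,-1.7,0,0,0,-0.8],[0,1.6,-3.4,0,0,0,-1.6],[0,2.4,-5.1,0,0,0,-2.4],[0,3.2,-6.8,0,0,0,-3.2],[0,4,-8.5,0,0,0,-4]]'
python3 -m jog '[[0,0.8,-1.7,0,0,0,-0.8],[0,1.6,-3.4,0,0,0,-1.6],[0,2.4,-5.1,0,0,0,-2.4],[0,3.2,-6.8,0,0,0,-3.2],[0,4,-8.5,0,0,0,-4]]'
python3 -m jog '[[0,0.8,-1.6,0,0,0,-0.8],[0,1.6,-3.2,0,0,0,-1.6],[0,2.4,-4.8,0,0,0,-2.4],[0,3.2,-6.4,0,0,0,-3.2],[0,3.7,-8.1,0,0,0,-3.9]]'
```

```text
time: 1.5
ee_pos: [0.2431, 0.3169, 0.2492]
tcp_rot: [-90.0, -0.0, 54.8]
wrist_force: [1.0, -0.7, -0.1]
opening: 0.0857
time: 2.0
ee_pos: [0.3432, 0.1043, 0.249]
tcp_rot: [-90.0, -0.1, 34.8]
wrist_force: [1.1, 1.0, 0.1]
opening: 0.0854
time: 2.5
ee_pos: [0.4433, -0.1086, 0.2489]
tcp_rot: [-90.0, -0.0, 14.7]
wrist_force: [1.4, -0.1, 0.2]
opening: 0.0854
time: 3.0
ee_pos: [0.5363, -0.3105, 0.2482]
tcp_rot: [-90.0, -0.0, -4.7]
wrist_force: [0.1, 0.8, -0.2]
opening: 0.0852
```

```bash
python3 - <<'E'
from h import *
np.set_printoptions(precision=4,suppress=True)
p,d,P,W,m=cam("wrist"); save('wrist1',p)
X,Y,Z=P[...,0],P[...,1],P[...,2]
near=(abs(X-.53)<.09)&(abs(Y+.25)<.16)
def rect(k,n):
    if k.sum()<5: return print(n,k.sum())
    r=cv2.minAreaRect(P[k][:,:2].astype(np.float32)*1000); print(n,k.sum(),r,P[k].mean(0))
rect(near&(Z>.14)&(Z<.155)&(abs(X-.536)<.03)&(abs(Y+.309)<.03),'bar')
rect(near&(abs(Z-.103)<.003)&(Y<-.25),'housing')
rect(near&(abs(Z-.0965)<.003)&(Y>-.25)&(Y<-.17),'keeper')
print(W)
for l in ("knob","keeper","jar"):
  for g in bot.regions_of("wrist",l):
    q=P[g['pixels']]; print(l,g['conf'],g['point'],np.nanmin(q,0),np.nanmax(q,0))
E
```

```text
bar 663 ((532.4924926757812, -306.8384094238281), (36.50726318359375, 13.590472221374512), 85.44375610351562) [ 0.5329 -0.3056  0.1473]
housing 2081 ((532.7882080078125, -305.78863525390625), (63.73795700073242, 81.90314483642578), 4.306375503540039) [ 0.5331 -0.2991  0.1035]
keeper 2068 ((527.2601928710938, -219.2169647216797), (28.473989486694336, 62.72928237915039), 4.6036272048950195) [ 0.5265 -0.2185  0.0972]
[[ 0.9967 -0.0782 -0.0235  0.5416]
 [-0.0817 -0.9527 -0.2927 -0.2354]
 [ 0.0005  0.2936 -0.9559  0.4242]
 [ 0.      0.      0.      1.    ]]
knob 0.59 [181.3, 284.3] [ 0.5141 -0.328   0.1078] [ 0.5511 -0.288   0.1499]
knob 0.26 [117.1, 276.6] [ 0.4803 -0.3832 -0.0002] [ 0.5763 -0.1274  0.1499]
knob 0.19 [141.6, 179.2] [ 0.3802 -0.2869  0.0003] [ 0.4304 -0.2518  0.0751]
keeper 0.78 [272.5, 445.0] [ 0.5926 -0.5071  0.0005] [ 0.7574 -0.3081  0.3122]
keeper 0.61 [94.9, 270.2] [ 0.506  -0.2661  0.0068] [ 0.5444 -0.1754  0.1025]
jar 0.93 [5.3, 159.8] [ 0.3704 -0.144  -0.0019] [ 0.4353 -0.1126  0.0803]
jar 0.86 [33.7, 256.2] [ 0.5006 -0.1899  0.0084] [ 0.5413 -0.1445  0.0977]
jar 0.49 [89.9, 270.2] [ 0.5035 -0.2661  0.0068] [ 0.5446 -0.1747  0.1035]
```

View pics/wrist1.png

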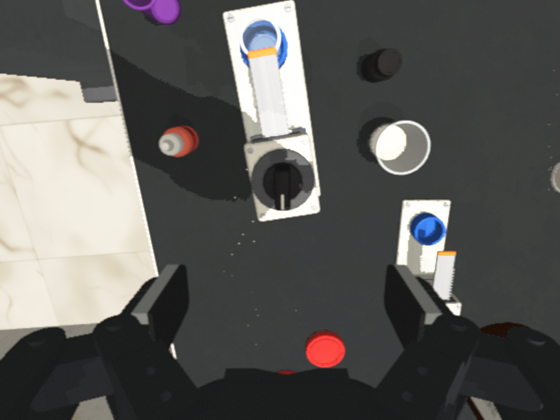

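```bash
python3 -m jog '[[0,-0.1,0.12,-1.2,0,0,0],[0,-0.1,0.12,-2.4,0,0,0],[0,-0.1,0.12,-3.6,0,0,0],[0,-0.1,0.12,-4.6,0,0,0],[0,-0.1,0.12,-5,0,0,0]]' 40
python3 -m jog '[[1,0,0,0,0,0,0],[1,0,0,0,0,0,0],[1,0,0,0,0,0,0],[1,0,0,0,0,0,0],[1,0,0,0,0,0,0]]' 30
```

```text
time: 3.7
ee_pos: [0.5319, -0.3041, 0.1221]
tcp_rot: [-89.9, 0.1, -4.5]
wrist_force: [-0.1, 0.5, -0.3]
opening: 0.0855
time: 4.2
ee_pos: [0.5332, -0.3061, 0.1244]
tcp_rot: [-90.0, -0.1, -4.6]
wrist_force: [-0.2, 1.0, -0.9]
opening: 0.0126
```

```bash
python3 -m jog '[[1,0,0,0,0,0,-1],[1,0,0,0,0,0,-2],[1,0,0,0,0,0,-3],[1,0,0,0,0,0,-4],[1,0,0,0,0,0,-5]]'
python3 -m jog '[[1,0,0,0,0,0,-1],[1,0,0,0,0,0,-2],[1,0,0,0,0,0,-3],[1,0,0,0,0,0,-4],[1,0,0,0,0,0,-5]]'
python3 -m jog '[[1,0,0,0,0,0,-1],[1,0,0,0,0,0,-2],[1,0,0,0,0,0,-2.7],[1,0,0,0,0,0,-3.1],[1,0,0,0,0,0,-3.3]]'
python3 - <<'E'
from h import *
np.set_printoptions(precision=4,suppress=True)
o=bot.get_obs();print(o['wrist_force'],o['torque'],o['opening'],o['tcp_rot'])
p,d,P,W,m=cam("top"); save('top2',p)
X,Y,Z=P[...,0],P[...,1],P[...,2]
k=(abs(X-.53)<.02)&(abs(Z-.0965)<.004)&(Y>-.265)&(Y<-.16)
print(k.sum(),P[k].min(0),P[k].max(0))
E
```

```text
time: 4.7
ee_pos: [0.533, -0.306, 0.1239]
tcp_rot: [-90.0, -0.0, -29.8]
wrist_force: [0.2, -0.1, -0.7]
opening: 0.0
time: 5.2
ee_pos: [0.533, -0.306, 0.1239]
tcp_rot: [-90.0, -0.0, -54.8]
wrist_force: [-0.1, 1.0, -0.7]
opening: -0.0001
time: 5.7
ee_pos: [0.5329, -0.306, 0.1239]
tcp_rot: [-90.0, -0.0, -71.1]
wrist_force: [0.3, -0.3, -0.6]
opening: -0.0003
[ 0.3092 -0.3494 -0.6383] [-0.0135 -0.0031 -0.0392] -0.0002826733619721865 [-89.9926  -0.0083 -71.1264]Traceback (most recent call last):
  File "<stdin>", line 7, in <module>
    return umr_minimum(a, axis, None, out, keepdims, initial, where)
ValueError: zero-size array to reduction operation minimum which has no identity
```

```bash
python3 - <<'E'
from h import *
np.set_printoptions(precision=4,suppress=True)
p2,_,P2,_,_=cam("side"); p3,_,P3,_,_=cam("wrist")
for n in ("side","wrist"):
  for l in ("knob","keeper"):
    for g in bot.regions_of(n,l):
      P=P2 if n=="side" else P3
      q=P[g['pixels']]; print(n,l,g['conf'],g['point'],np.nanmedian(q,0))
a=cv2.resize(p2[130:330,200:400],(400,400)); b=cv2.resize(p3[:,60:480],(400,400))
save('miss',np.hstack([a,b]))
E
```

```text
side knob 0.67 [204.0, 308.0] [ 0.5268 -0.3001  0.1257]
side knob 0.6 [156.6, 291.3] [ 0.6982 -0.5017  0.0977]
side keeper 0.65 [236.8, 281.4] [ 0.5261 -0.2236  0.0962]
side keeper 0.56 [174.6, 275.2] [ 0.7071 -0.4382  0.0739]
wrist knob 0.57 [231.3, 291.5] [ 0.5395 -0.3042  0.131 ]
wrist knob 0.46 [189.2, 166.3] [ 0.5279 -0.2266  0.0971]
wrist knob 0.31 [291.6, 209.2] [ 0.4268 -0.2682  0.0284]
wrist keeper 0.76 [192.2, 165.5] [ 0.5278 -0.2266  0.0971]
wrist keeper 0.76 [12.2, 552.8] [ 0.7029 -0.4143  0.0749]
wrist keeper 0.44 [26.7, 330.5] [ 0.6637 -0.2978  0.0137]
```

View pics/miss.png

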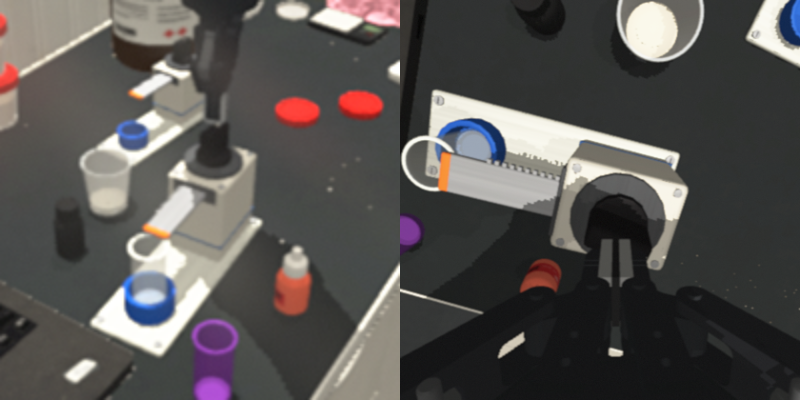

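```bash
python3 - <<'E'
from h import *
np.set_printoptions(precision=3,suppress=True)
o=bot.get_obs();print(o['ee_pos'],o['tcp_rot'],o['q'])
p,d,P,W,m=cam("wrist"); print(np.array(m['tool_from_camera']))
# image crop coords (x-400)*420/400+60 ; y*420/400
for (r,c) in [(245,275),(255,278),(265,280),(280,280),(300,280),(225,280),(235,280),(240,270),(215,285),(205,285)]:
    print(r,c,P[r,c],p[r,c])
p2,d2,P2,W2,m2=cam("side"); 
c=p2[130:280,240:380]; save('zoom',np.hstack([cv2.resize(c,(400,430),interpolation=cv2.INTER_CUBIC),cv2.resize(p[150:350,190:376],(400,430))]))
q=np.linalg.inv(W2)@np.r_[o['ee_pos'],1]; print('tcp px side',q[1]/q[2]*m2['fy']+m2['cy'],q[0]/q[2]*m2['fx']+m2['cx'])
q=np.linalg.inv(W)@np.r_[o['ee_pos'],1]; print('tcp px wrist',q[1]/q[2]*m['fy']+m['cy'],q[0]/q[2]*m['fx']+m['cx'])
E
```

```text
[ 0.533 -0.306  0.124] [-89.999   0.001 -71.036] [-29.859  13.02   10.835  87.815   0.001 131.176]
[[ 1.     0.     0.    -0.001]
 [-0.    -0.293  0.956 -0.176]
 [ 0.    -0.956 -0.293  0.074]
 [ 0.     0.     0.     1.   ]]
245 275 [ 0.538 -0.298  0.148] [20 18 19]
255 278 [ 0.541 -0.299  0.165] [81 80 76]
265 280 [ 0.542 -0.299  0.176] [80 81 76]
280 280 [ 0.542 -0.3    0.186] [80 79 76]
300 280 [ 0.543 -0.3    0.202] [74 73 70]
225 280 [ 0.54  -0.299  0.123] [14 14 11]
235 280 [ 0.54  -0.3    0.138] [14 14 13]
240 270 [ 0.539 -0.295  0.147] [17 16 17]
215 285 [ 0.545 -0.301  0.118] [24 23 23]
205 285 [ 0.549 -0.299  0.113] [21 22 22]
tcp px side 202.96485893094842 306.3830086934659
tcp px wrist 239.9138239284567 287.16121358154396
```

View pics/zoom.png

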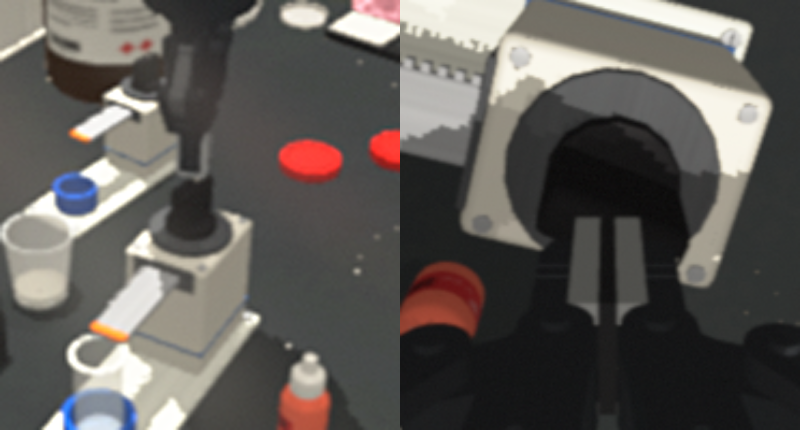

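```bash
python3 -m jog '[[1,0,0,1,0,0,0],[1,0,0,2,0,0,0],[1,0,0,3,0,0,0],[1,0,0,3,0,0,0]]'
python3 - <<'E'
from h import *
np.set_printoptions(precision=3,suppress=True)
o=bot.get_obs();print(o['ee_pos'],o['tcp_rot'],o['opening'])
def tool(P): 
    return (P-o['ee_pos'])@R.from_euler('xyz',o['tcp_rot'],degrees=True).as_matrix()
out=[]
for n in ("wrist","side","top"):
    p,d,P,W,m=cam(n); t=tool(P); out.append(p)
    k=(abs(t[...,0])<.03)&(abs(t[...,2])<.025)&(t[...,1]>-.06)&(t[...,1]<.03)
    if k.any(): print(n,k.sum(),np.percentile(t[k],[0,50,90,98,100],axis=0))
    if n=="wrist": print('knob top',np.nanmax(P[(abs(P[...,0]-.534)<.03)&(abs(P[...,1]+.307)<.03)&(P[...,2]<.17)][:,2]))
save('up',np.hstack([cv2.resize(out[1][130:280,240:380],(400,430)),cv2.resize(out[0][150:350,190:376],(400,430))]))
E
```

```text
time: 6.55
ee_pos: [0.5339, -0.3065, 0.2026]
tcp_rot: [-89.8, -0.2, -71.0]
wrist_force: [0.3, -0.0, -1.2]
opening: 0.0001
[ 0.534 -0.306  0.203] [-89.798  -0.23  -71.048] 0.00012957149884825191
wrist 1515 [[-0.014 -0.06   0.005]
 [-0.001 -0.051  0.01 ]
 [ 0.01  -0.041  0.011]
 [ 0.012 -0.038  0.011]
 [ 0.013 -0.036  0.011]]
knob top 0.15040552541293883
side 168 [[-0.015 -0.06  -0.012]
 [-0.01  -0.047 -0.003]
 [-0.004 -0.034  0.006]
 [ 0.003 -0.031  0.009]
 [ 0.005 -0.03   0.01 ]]
```

View pics/up.png

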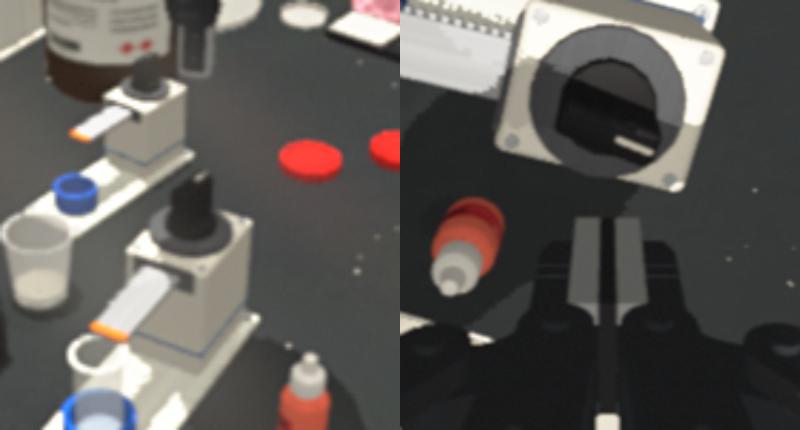

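The fingers really end about 33 mm short of the reported TCP: both the side and wrist depth agree. They closed above the bar and the knob did not move. I'll allow for that offset from here.

```bash
python3 -m jog '[[0,0,0,0,0,0,1.7],[0,0,0,0,0,0,3.4],[0,0,0,0,0,0,5.1],[0,0,0,0,0,0,6.8],[0,0,0,0,0,0,8.4]]'
python3 -m jog '[[0,0,0,0,0,0,1.7],[0,0,0,0,0,0,3.4],[0,0,0,0,0,0,4.9],[0,0,-0.03,-1,0,0,4.9],[0,0,-0.03,-2,0,0,4.9]]'
python3 -m jog '[[0,0,0,-1,0,0,0],[0,0,0,-1.8,0,0,0],[0,0,0,-2.3,0,0,0],[0,0,0,-2.4,0,0,0]]'
python3 -m jog '[[1,0,0,0,0,0,0],[1,0,0,0,0,0,0],[1,0,0,0,0,0,0],[1,0,0,0,0,0,0],[1,0,0,0,0,0,0]]' 30
python3 -m jog '[[1,0,0,0,0,0,0],[1,0,0,0,0,0,0],[1,0,0,0,0,0,0]]' 30
```

```text
time: 7.2
ee_pos: [0.5325, -0.3056, 0.1972]
tcp_rot: [-90.0, 0.1, -28.7]
wrist_force: [0.3, -0.6, 0.5]
opening: 0.072
time: 7.7
ee_pos: [0.5328, -0.3066, 0.1472]
tcp_rot: [-90.0, 0.0, -4.5]
wrist_force: [-0.3, 0.3, -0.3]
opening: 0.0854
time: 8.1
ee_pos: [0.5318, -0.306, 0.0863]
tcp_rot: [-89.9, 0.2, -4.6]
wrist_force: [0.7, -0.5, -0.4]
opening: 0.0855
time: 8.6
ee_pos: [0.5331, -0.3068, 0.0892]
tcp_rot: [-90.0, -0.0, -4.6]
wrist_force: [0.4, 0.6, 11.3]
opening: 0.0134
time: 8.9
ee_pos: [0.5331, -0.3068, 0.0892]
tcp_rot: [-90.0, -0.0, -4.6]
wrist_force: [-0.9, 0.1, 5.4]
opening: 0.0132
```

```bash
python3 -m jog '[[1,0,0,0.08,0,0,-1],[1,0,0,0.08,0,0,-2],[1,0,0,0.08,0,0,-3],[1,0,0,0.08,0,0,-4],[1,0,0,0.08,0,0,-5]]'
python3 -m jog '[[1,0,0,0,0,0,-1],[1,0,0,0,0,0,-2],[1,0,0,0,0,0,-3],[1,0,0,0,0,0,-4],[1,0,0,0,0,0,-5]]'
python3 -m jog '[[1,0,0,0,0,0,-1],[1,0,0,0,0,0,-2],[1,0,0,0,0,0,-2.7],[1,0,0,0,0,0,-3.1],[1,0,0,0,0,0,-3.2]]'
python3 - <<'E'
from h import *
np.set_printoptions(precision=4,suppress=True)
o=bot.get_obs();print(o['wrist_force'],o['torque'],o['opening'],o['tcp_rot'])
for n in("side","wrist"):
  p,d,P,W,m=cam(n)
  for g in bot.regions_of(n,"keeper"): print(n,g['conf'],g['point'],np.nanmedian(P[g['pixels']],0),np.nanmax(P[g['pixels']],0))
  for g in bot.regions_of(n,"jar"): print(n,'jar',g['conf'],g['point'],np.nanmin(P[g['pixels']],0),np.nanmax(P[g['pixels']],0))
  X,Y,Z=P[...,0],P[...,1],P[...,2]
  k=(abs(X-.53)<.05)&(Y<-.13)&(Y>-.27)&(abs(Z-.094)<.006)&(p[...,0]>200)&(p[...,2]<110)
  print('orange tip',k.sum(),P[k].mean(0) if k.any() else '')
  save('t_'+n,p)
E
```

```text
time: 9.4
ee_pos: [0.5332, -0.3068, 0.0894]
tcp_rot: [-90.0, 0.0, -29.8]
wrist_force: [4.2, -2.5, -6.3]
opening: 0.0135
time: 9.9
ee_pos: [0.5334, -0.3069, 0.0893]
tcp_rot: [-90.0, 0.0, -54.8]
wrist_force: [5.5, -3.2, -7.4]
opening: 0.0131
time: 10.4
ee_pos: [0.5334, -0.3071, 0.0894]
tcp_rot: [-90.0, -0.0, -70.6]
wrist_force: [5.3, -4.1, -7.5]
opening: 0.0136
[ 5.3145 -4.091  -7.4909] [-0.8425 -1.1164  0.3739] 0.013574278922450177 [-90.0007  -0.0199 -70.6147]
side 0.51 [231.4, 290.0] [ 0.5267 -0.2407  0.0961] [ 0.6092 -0.2158  0.0989]
side jar 0.97 [311.8, 305.6] [ 0.3986 -0.2068 -0.0032] [ 0.4663 -0.107   0.0795]
side jar 0.7 [266.3, 277.0] [ 0.5004 -0.2692 -0.0028] [ 0.6053 -0.1583  0.0898]
orange tip 32 [ 0.5251 -0.2184  0.0957]
wrist 0.81 [213.6, 168.1] [ 0.529  -0.2411  0.0972] [ 0.5448 -0.1806  0.1017]
wrist jar 0.97 [262.4, 24.0] [ 0.3662 -0.1433 -0.0006] [ 0.436  -0.0911  0.0679]
wrist jar 0.67 [173.5, 73.8] [ 0.4544 -0.2168 -0.0008] [ 0.5414 -0.1058  0.0963]
wrist jar 0.47 [268.0, 288.4] [ 0.5155 -0.3233  0.1098] [ 0.5517 -0.2881  0.1497]
orange tip 477 [ 0.5263 -0.2201  0.0975]
```

```bash
python3 -m jog '[[0,0,0,0,0,0,0],[0,0,0,0,0,0,0],[0,0,0,0,0,0,0],[0,0,0,1,0,0,0],[0,0,0,2,0,0,0]]'
python3 -m jog '[[0,0,0,1,0,0,0],[0,0,0,2,0,0,0],[0,0,0,3,0,0,0],[0,-0.1,1,3,0,0,1.5],[0,-0.1,2,3,0,0,3]]'
python3 -m jog '[[0,-0.1,1,0,0,0,1.6],[0,-0.2,2,0,0,0,3.2],[0,-0.2,3,0,0,0,4.8],[0,-0.3,3.16,0,0,0,6.4],[0,-0.3,3.16,0,0,0,8]]'
python3 -m jog '[[0,0,0,0,0,0,1.6],[0,0,0,0,0,0,3.2],[0,0,0,0,0,0,4],[0,0,0,0,0,0,4]]'
python3 - <<'E'
from h import *
np.set_printoptions(precision=4,suppress=True)
o=bot.get_obs();print(o['ee_pos'],o['tcp_rot'],o['opening'])
for n in("wrist","side","top"):
  p,d,P,W,m=cam(n)
  X,Y,Z=P[...,0],P[...,1],P[...,2]
  k=(abs(X-.53)<.05)&(Y<-.13)&(Y>-.27)&(abs(Z-.094)<.006)&(p[...,0]>200)&(p[...,2]<110)
  print(n,'orange tip',k.sum(),P[k].mean(0) if k.any() else '')
  k=(abs(X-.523)<.04)&(abs(Y+.178)<.035)&(abs(Z-.087)<.005)
  print('rim',k.sum(),P[k].min(0) if k.any() else '',P[k].max(0) if k.any() else '')
  k=(abs(X-.523)<.04)&(abs(Y+.178)<.04)&(abs(Z-.034)<.004)&(p[...,2]>p[...,0]+60.)
  if k.sum()>5: print('socket',k.sum(),cv2.minEnclosingCircle(P[k][:,:2].astype(np.float32)*1000))
  if n=="wrist": save('jar',p)
E
```

```text
time: 11.2
ee_pos: [0.5323, -0.3063, 0.1407]
tcp_rot: [-90.1, 0.1, -70.6]
wrist_force: [0.2, -0.5, 0.2]
opening: 0.084
time: 11.7
ee_pos: [0.5304, -0.2566, 0.2166]
tcp_rot: [-90.0, -0.1, -55.3]
wrist_force: [0.8, -0.2, 0.1]
opening: 0.0857
time: 12.2
ee_pos: [0.5227, -0.1765, 0.2162]
tcp_rot: [-90.0, -0.0, -15.1]
wrist_force: [0.2, 0.1, -0.5]
opening: 0.0853
time: 12.6
ee_pos: [0.5228, -0.1776, 0.2159]
tcp_rot: [-90.0, -0.0, 4.5]
wrist_force: [-0.5, -0.1, -0.3]
opening: 0.0857
[ 0.5228 -0.1776  0.2159] [-90.005   -0.0083   4.4985] 0.08567375118867336
wrist orange tip 156 [ 0.525  -0.2192  0.0974]
rim 447 [ 0.5043 -0.1958  0.082 ] [ 0.5413 -0.1584  0.0905]
socket 397 ((522.4306030273438, -176.36473083496094), 25.269163131713867)
side orange tip 29 [ 0.5253 -0.2183  0.0959]
rim 118 [ 0.5044 -0.1962  0.082 ] [ 0.5405 -0.1594  0.0889]
socket 123 ((522.110595703125, -175.7156982421875), 25.6049747467041)
top orange tip 21 [ 0.5283 -0.2214  0.0961]
rim 42 [ 0.5092 -0.1968  0.0829] [ 0.545  -0.1674  0.0899]
socket 79 ((525.6583862304688, -180.1632537841797), 25.045454025268555)
```

View pics/jar.png

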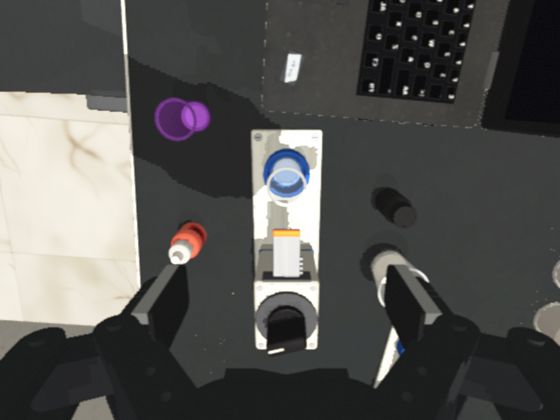

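```bash
python3 -m jog '[[0,0,0,-1.2,0,0,0],[0,0,0,-2.6,0,0,0],[0,0,0,-4,0,0,0],[0,0,0,-5.2,0,0,0],[0,0,0,-6,0,0,0]]'
python3 -m jog '[[0,0,0,-0.8,0,0,0],[0,0,0,-1.5,0,0,0],[0,0,0,-2,0,0,0],[0,0,0,-2,0,0,0]]'
python3 -m jog '[[1,0,0,0,0,0,0],[1,0,0,0,0,0,0],[1,0,0,0,0,0,0],[1,0,0,0,0,0,0],[1,0,0,0,0,0,0]]' 40
python3 -m jog '[[1,0,0,0,0,0,0],[1,0,0,0,0,0,0]]'
```

```text
time: 13.25
ee_pos: [0.5219, -0.1773, 0.0633]
tcp_rot: [-89.9, 0.1, 4.3]
wrist_force: [-0.5, 0.1, 1.0]
opening: 0.0853
time: 13.65
ee_pos: [0.5218, -0.1773, 0.014]
tcp_rot: [-89.9, 0.1, 4.4]
wrist_force: [-0.7, -0.0, 0.2]
opening: 0.0854
time: 14.15
ee_pos: [0.5234, -0.1779, 0.0167]
tcp_rot: [-90.0, -0.1, 4.4]
wrist_force: [-0.7, 0.3, 7.2]
opening: 0.0359
time: 14.35
ee_pos: [0.5234, -0.1778, 0.0167]
tcp_rot: [-90.0, -0.1, 4.4]
wrist_force: [-1.6, -0.1, 5.2]
opening: 0.0359
```

```bash
python3 -m jog '[[1,0,0,0.3,0,0,0],[1,0,0,0.6,0,0,0],[1,0,0,1,0,0,0],[1,0,0,1.5,0,0,0],[1,0,0,2,0,0,0]]'
python3 -m jog '[[1,0,0,0.8,0,0,0],[1,0,0,1.6,0,0,0],[1,0,0,2.6,0,0,0],[1,0,0,3.6,0,0,0],[1,0,0,4.2,0,0,0]]'
python3 -m jog '[[1,0,0,0.8,0,0,0],[1,0,0,1.6,0,0,0],[1,0,0,2,0,0,0],[1,0,0,2,0,0,0]]'
python3 - <<'E'
from h import *
np.set_printoptions(precision=4,suppress=True)
o=bot.get_obs();print(o['ee_pos'],o['q'],o['wrist_force'],o['opening'])
p,d,P,W,m=cam("side"); save('lift',p)
for g in bot.regions_of("side","jar"): print('jar',g['conf'],g['point'],np.nanpercentile(P[g['pixels']],[2,50,98],axis=0))
E
```

```text
time: 14.85
ee_pos: [0.523, -0.1777, 0.067]
tcp_rot: [-90.0, -0.0, 4.4]
wrist_force: [0.6, 0.0, -1.3]
opening: 0.036
time: 15.35
ee_pos: [0.5233, -0.1778, 0.1738]
tcp_rot: [-90.1, -0.1, 4.4]
wrist_force: [-1.0, -0.4, -1.2]
opening: 0.0361
time: 15.75
ee_pos: [0.5234, -0.1778, 0.2225]
tcp_rot: [-90.1, -0.1, 4.4]
wrist_force: [-0.4, 0.3, -1.5]
opening: 0.0362
[ 0.5234 -0.1778  0.2225] [-18.763    5.8116  13.6428  97.6771  -0.0007  66.792 ] [-0.372   0.3021 -1.5263] 0.036192890682909096
jar 0.94 [310.2, 306.3] [[ 0.4005 -0.1418  0.0053]
 [ 0.414  -0.1155  0.0524]
 [ 0.4335 -0.1081  0.0777]]
jar 0.92 [178.8, 272.4] [[ 0.5058 -0.4099  0.0226]
 [ 0.5179 -0.1655  0.2606]
 [ 0.6943 -0.1603  0.2933]]
jar 0.62 [246.2, 235.6] [[ 0.6312 -0.2166  0.0011]
 [ 0.6396 -0.1981  0.0388]
 [ 0.6585 -0.1906  0.0648]]
```

View pics/lift.png

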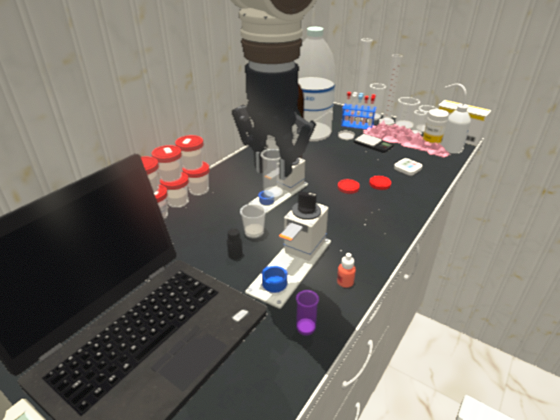

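```bash
python3 -m jog '[[1,0,0,0,-0.3,-0.95,0],[1,0,0,0,-0.65,-1.9,0],[1,0,0,0,-1,-2.85,0],[1,0,0,0,-1.3,-3.8,0],[1,0,0,0,-1.6,-4.75,0]]'
python3 -m jog '[[1,0,0,0,-0.3,-0.95,0],[1,0,0,0,-0.65,-1.9,0],[1,0,0,0,-1,-2.85,0],[1,0,0,0,-1.2,-3.5,0],[1,0,0,0,-1.3,-3.75,0]]'
python3 -m jog '[[1,0,0,0,0,0,0],[1,0,0,0,0,0,0],[1,0,0,0,0,0,0],[1,0,0,0,0,0,0],[1,0,0,0,0,0,0]]'
python3 - <<'E'
from h import *
np.set_printoptions(precision=3,suppress=True)
o=bot.get_obs();print(o['ee_pos'],o['tcp_rot'],o['qd'],o['opening'],'tool tilt',np.degrees(np.arccos(-R.from_euler('xyz',o['tcp_rot'],degrees=True).as_matrix()[2,1])))
for n in("top","side"):
  p,d,P,W,m=cam(n); save('end_'+n,p)
  for l in("jar","keeper","black_bottle","mixing_cup","dropper"):
    for g in bot.regions_of(n,l)[:3]:
      if g['conf']>.5: print(n,l,round(g['conf'],2),np.round(g['point']),*np.nanpercentile(P[g['pixels']],[3,50,98],axis=0))
  X,Y,Z=P[...,0],P[...,1],P[...,2]
  k=(abs(X-.53)<.05)&(Y<-.13)&(Y>-.27)&(abs(Z-.094)<.006)&(p[...,0]>200)&(p[...,2]<110)
  print(n,'orange tip',k.sum(),P[k].mean(0) if k.any() else '')
a=cv2.imread('pics/end_side.png');b=cv2.imread('pics/end_top.png')
cv2.imwrite('pics/end.png',np.hstack([cv2.resize(a[100:320,190:390],(400,440)),cv2.resize(b[120:320,170:370],(400,440))]))
E
```

```text
time: 16.35
ee_pos: [0.5224, -0.1774, 0.2194]
tcp_rot: [-100.4, -23.0, 6.6]
wrist_force: [-0.2, -0.3, -1.3]
opening: 0.0361
time: 16.85
ee_pos: [0.5217, -0.1773, 0.2182]
tcp_rot: [-111.5, -40.4, 12.5]
wrist_force: [-0.4, 0.2, -0.9]
opening: 0.0364
time: 17.35
ee_pos: [0.5231, -0.1777, 0.2206]
tcp_rot: [-111.5, -40.4, 12.5]
wrist_force: [-0.8, -0.1, -0.4]
opening: 0.0361
[ 0.523 -0.178  0.221] [-111.483  -40.379   12.461] [-0.135 -0.387 -0.326 -0.022 -0.027  0.005] 0.03613461243446096 tool tilt 44.858561390904555
top jar 0.71 [226. 265.] [ 0.492 -0.347  0.005] [ 0.528 -0.257  0.035] [ 0.568 -0.155  0.146]
top jar 0.55 [236. 216.] [ 0.47  -0.193  0.228] [ 0.505 -0.179  0.25 ] [ 0.536 -0.16   0.281]
top keeper 0.7 [226. 257.] [ 0.519 -0.266  0.007] [ 0.531 -0.242  0.096] [ 0.546 -0.209  0.099]
top keeper 0.51 [154. 346.] [ 0.701 -0.474  0.006] [ 0.712 -0.445  0.074] [ 0.74  -0.415  0.077]
top mixing_cup 0.66 [169. 281.] [ 0.642 -0.319  0.008] [ 0.672 -0.294  0.015] [ 0.691 -0.268  0.063]
top dropper 0.7 [275. 270.] [ 0.403 -0.285  0.024] [ 0.419 -0.272  0.054] [ 0.433 -0.257  0.073]
top orange tip 4 [ 0.529 -0.22   0.096]
side jar 0.97 [310. 305.] [ 0.401 -0.142  0.008] [ 0.415 -0.116  0.053] [ 0.433 -0.108  0.078]
side jar 0.77 [190. 284.] [ 0.466 -0.187  0.213] [ 0.495 -0.161  0.25 ] [ 0.534 -0.146  0.273]
side keeper 0.63 [231. 289.] [ 0.514 -0.264  0.092] [ 0.526 -0.239  0.096] [ 0.54  -0.217  0.098]
side black_bottle 0.92 [245. 234.] [ 0.631 -0.215  0.003] [ 0.64  -0.198  0.039] [ 0.658 -0.19   0.065]
side mixing_cup 0.75 [192. 286.] [ 0.466 -0.186  0.218] [ 0.493 -0.161  0.251] [ 0.525 -0.146  0.272]
side mixing_cup 0.67 [221. 253.] [ 0.636 -0.318  0.004] [ 0.657 -0.285  0.041] [ 0.688 -0.266  0.062]
side dropper 0.63 [273. 346.] [ 0.397 -0.276  0.002] [ 0.409 -0.259  0.036] [ 0.427 -0.252  0.071]
side orange tip 26 [ 0.526 -0.218  0.095]
```

View pics/end.png

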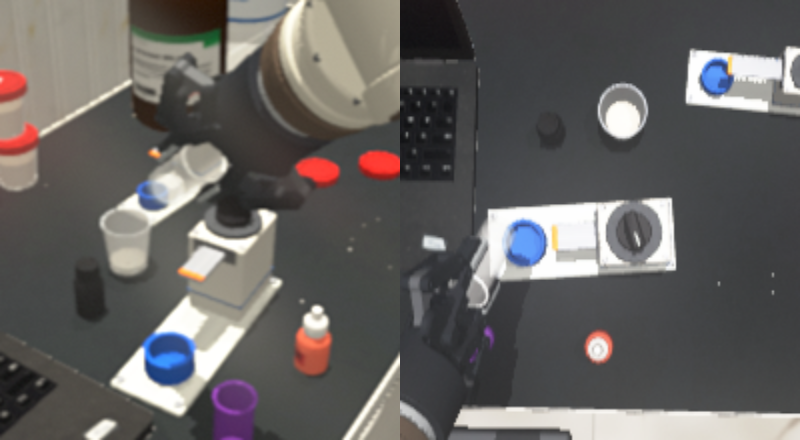

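The jar is held leaning about 45° with its base about 0.21 m up. The keeper is back and the bystanders are in place, so I'm handing in.

```bash
python3 -c "
from workcell import bot
print(bot.job_done())"
```

```text
the job is handed in; nothing more can be done
None
```

I turned the knob clockwise to its stop, drew the jar straight up out of the socket and tipped it 45°. I handed the job in at about 17.5 s, with the jar held still.

**Last checks:**
- **Jar:** tool tilt is 44.9° with the mouth up, and the lowest visible part of the jar is at about z = 0.21 m. It is held at 36 mm opening with a 40 N grip set, and the arm was still.
- **Keeper:** its orange end is about 41 mm from the socket axis (39 mm when fully drawn back), so it is drawn back.
- **Bystanders:** the bottle, cup and dropper show no measurable shift and stand upright.

**What disagreed:** the real fingertips end about 33 mm behind the reported TCP. Because of this the first knob grip closed on air above the bar, and nothing was moved. I measured the offset with the side and wrist cameras, corrected for it, and the second grip turned the knob.

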